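# Refit the brush mount of an upturned floor-scrubber drive

## Task

Rebuild the brush mount on the spindle of the upturned scrubber drive: thread on the white spacer first, then the brass washer, then the dark hexagonal bayonet bush. Lock the bush: turn it under light pressure until its two inner lugs find the spindle's slots, press it well down against the spring, turn it clockwise to the stop and let go, so that the spring lifts it into its notches. Feel your way and never force it (no contact above 60 N), and leave the other things on the table alone.

Things in the scene. Friction and masses are not known exactly. Their poses are not given: they have to be found in the camera images.
- drive_unit: Drive unit of a floor scrubber, upside down, fixed: grey round housing 147 mm across, 46 mm high; its handle socket sticks out along its own +x to 182 mm from the axis, 40 mm high. Origin: on the upright spindle's axis at table level. On top a light metal flange (72 mm across, top at z = 52 mm) carries the sprung cup and the spindle. All heights z here and below are in mm over the table.
- spindle_rim (a point): Centre of the steel spindle's rim, z = 103. Below it the spindle is 22 mm thick (rim chamfered 1 mm), above it a pilot nose 14 mm thick tapers to 8 mm at z = 111. Two slots, 7 mm wide and 4 mm deep, open at the rim opposite each other. Their angle is NOT reported: their line lies within 1.0 rad either side of the drive unit's x axis; find it by feel or sight. Gearbox drag (0.5 N m) holds the spindle.
- groove (a point): Spindle axis at z = 89, half height of the groove. From the rim both slots run straight down, then clockwise (seen from above) in a groove at z = 85 to 93.5; 55 degrees round, each has a notch 2.5 mm high above the groove (its roof at z = 96), where the lug locks. The groove's end stops the bush 8 degrees past the notch's middle. This point does not turn with the spindle.
- thrust_cup (a joint): Dark steel sprung cup, 40 mm across, round the spindle's foot; the stack stands on it. 0 = up (top at z = 62), positive = pressed down, in m; hard stop at 0.0095. 4 N start it, then 0.8 N per mm (11.6 N at the stop). The lugs pass along the groove at 0.0065 or more; with the bush locked it stays at 0.004.
- spacer: White plastic spacer, a tube 36 mm outside, 24 mm bore, 18 mm high, 25 g, standing on the table. Origin: centre of its underside, z along the bore. Goes on first; its underside then stands at z = 62.
- washer: Brass washer, 46 mm outside, 24 mm bore, 5 mm thick, 45 g, lying flat on the table. Origin: centre of its underside, z along the bore. Goes on second; its underside then stands at z = 80.
- bayonet_bush: Dark steel bayonet bush, 24 mm bore, 20 mm high, 80 g, upright on the table. Lower 8 mm: round skirt 32 mm across; upper 12 mm: hexagon, 36 mm across flats; flats face its own y axis and 60 degrees either side of it. Origin: centre of its underside, z up. Its underside is at z = 93 with the lugs on the spindle's rim, 85 with them in the slots and touching the washer, 75.5 at the stop, 81 locked.
- lug (a point): Middle of one of the bush's two lugs, which stand 4 mm into its bore along its own +x and -x (4 mm wide, 10 to 15 mm above its underside), under two opposite hexagon corners with a yellow dot on top. In the slots the bush has 8 degrees of play either way.
- dosing_cup: Bystander: white dosing cup, loose on the table; leave it where it is. Origin: centre of its underside.
- key_ring: Bystander: bunch of keys, loose on the table; leave it where it is. Origin: centre of its underside.
- scrub_brush: Bystander: wooden scrubbing brush, loose on the table; leave it where it is. Origin: centre of its underside.
- marker: Bystander: marker pen, loose on the table; leave it where it is. Origin: centre of its underside.
- spare_head_white: Bystander: white spare spray head, loose on the table; leave it where it is. Origin: centre of its underside.

How it is judged:
On the way, in this order (a step that is already met when the one before it is completed fails the run):
1. the spacer is on the spindle, down on the sprung cup (horizontal distance between spacer and drive_unit below 0.003 m and z of spacer in the frame of drive_unit between 0.057 and 0.065 m and angle between spacer's own z axis and vertical below 0.12 rad), for 0.2 s.
2. the washer is on the spindle, down on the spacer (all of step 1 and horizontal distance between washer and drive_unit below 0.003 m and z of washer in the frame of drive_unit between 0.075 and 0.083 m and angle between washer's own z axis and vertical below 0.12 rad), for 0.2 s.
3. the bush, on top of both, is pressed down against the spring until its lugs are level with the groove (horizontal distance between bayonet_bush and drive_unit below 0.003 m and z of bayonet_bush in the frame of drive_unit between 0.073 and 0.08 m and angle between bayonet_bush's own z axis and vertical below 0.12 rad and value of joint thrust_cup above 0.0058 m), for 0.05 s.
At the end, for the whole second after the job is handed in: Spacer, washer and bush stand in this order on the spindle, centred within 3 mm and upright within 0.12 rad, let go and at rest, with the bush locked in its notches: the sprung cup stays pressed down by 2.8 to 5.3 mm (nominally 4 mm) (horizontal distance between each of spacer, washer, bayonet_bush and drive_unit below 0.003 m and z of spacer in the frame of drive_unit between 0.055 and 0.0605 m and angle between each of spacer, washer, bayonet_bush's own z axis and vertical below 0.12 rad and z of washer in the frame of drive_unit between 0.073 and 0.0785 m and z of bayonet_bush in the frame of drive_unit between 0.078 and 0.0835 m and value of joint thrust_cup between 0.0028 and 0.0053 m and linear speed of each of spacer, washer, bayonet_bush below 0.02 m/s); the robot touches nothing.
It fails at once if one of the three parts is pushed on the drive unit, its spindle or its cup with more than 60 N (contact force between any of spacer, washer, bayonet_bush and drive_unit above 60 N).
It fails at once if a bystander is moved by more than 30 mm (distance of any of dosing_cup, key_ring, scrub_brush, marker, spare_head_white from where it was at the start of the episode above 0.03 m).
It also fails if it takes over 72 s, if anything falls off the work surface, if the arm or the gripper's body presses on something with over 40 N, if the wrist force passes 120 N, or if a joint passes its speed limit or range.

## Robot

A 7-joint arm with a two-finger parallel gripper is mounted at the origin on a cart in front of the work surface, level with it; the furniture and walls round the work are solid. World frame = base frame: x ahead of the robot, y to its left, z up, the work surface at z = 0. Lengths are in m, angles in rad, forces in N, time in s.
With the tool pointing down it reaches from about 0.4 to 0.875 m from the base axis. Payload 6.5 kg.
Tool frame: the origin (TCP) lies at the very end of the fingers, on their centre line; the grasp point (between the pads) lies 19 mm behind it; z points along the fingers, y is the direction in which the jaws open and shut (so a half turn about z gives the same grasp; the last joint's range is limited). The gripper opens to 88 mm and grips with 3 to 60 N. Pads are 18 mm wide; open, the fingers measure 123 mm over their backs; the gripper's body (75 mm by 187 mm) begins 45 mm behind the grasp point.
Start: joints at [1.049, 0.536, -0.004, 1.538, 0.003, 1.067, -0.071], TCP at [0.286, -0.584, 0.239] pointing down, gripper open.
Joint ranges: [-2.7, 2.7], [-0.37, 2.16], [-1.27, 1.26], [0.24, 2.4], [-1.31, 4.45], [0.19, 1.91], [-2.76, 2.76]. Speed limits (rad/s): [2.39, 2.39, 3.14, 3.14, 3.14, 3.14, 3.14].

## Interface

Orientations are given as a rotation vector (axis times angle).
In Python, from rig import arm, grab_frame, workorder gives the robot as it stands.
- The arm moves only by the shell command python3 -m pendant 'ROWS' [FORCE]. ROWS is a JSON object of lists of equal length, an entry for each row: "dp": the shift along the tool's x, y, z normalised to -1 to 1, where 1 is 0.025 m, a list of three; "twist": the turn, a rotation vector about the tool's x, y, z normalised to -1 to 1, where 1 is 0.1 rad, a list of three; "gripper": the gripper's target within -1 to 1 (shut at 1, half-way at 0, fully open at -1). In form: {"dp": [[dx, dy, dz], ...], "twist": [[ax, ay, az], ...], "gripper": [gripper, ...]}. A call has 1 to 10 rows; each row shifts and turns the commanded pose from where the row before left it, along the tool's axes as they then stand; what a row does not reach is not made up. A row lasts 1/10 s, in which the tool goes at most 50 mm and 8.59 degrees, less where a joint would pass 70% of its speed; a pose out of reach is approached as far as the arm can. A call with a number of a shift or a turn outside -1 to 1 is refused whole. A call with a gripper value outside its range is refused whole. The fingers move at their own pace and stop on an object; FORCE is the grip in N (left out, the last holds). Time passes only in rows, so rows that do not move let the fingers close. It gives the time, the measured TCP pose, the force and the opening at its end, in the units of the state.
- arm.read_state(): the state, without advancing time (a new reading comes with each control period).
- grab_frame(name): name is "scene" or "side" or "wrist"; returns a dict with "image" (420x560x3 uint8, blue, green, red), "fx", "fy", "cx", "cy" (pixels), "distortion" ([k1, k2, p1, p2, k3] as OpenCV has them; the pictures are not rectified), "position" and "attitude" of the camera in the world; the wrist camera has in their place "T_tool_cam" (4x4, takes a point from camera to tool coordinates, whose origin is the TCP and whose axes are the flange's). Camera axes: x right, y down, z forward; pixel columns grow to the right and rows downward; lengths in m; the calibration is good to about 2 mm. A picture is of the moment at which its call begins: read the wrist's pose just before it. There is no depth.
- workorder.close_job(): hands the job in, once; it reports no verdict.
The state is a dict: "t": time; "joints": joint angles; "joint_vel": joint speeds; "joint_efforts": joint torques, N m; "position": TCP position; "orientation": TCP orientation; "force": force on the tool from outside, world axes, zero at the start; "ft_torque": the same for the moment, N m; "opening": opening from 0.0 (shut) to 1.0 (fully open).
Only numpy, scipy, OpenCV 4.12 (cv2) and the standard library are available. Lean on these libraries where they do the work, as an engineer would, in place of code of your own. Each camera call takes 0.05 s, during which the arm holds its last target. There are 200 camera calls.

## Working session

There is one attempt and no reset: what is moved stays moved. The work goes in short steps, Python scripts to look and compute and a shell command to move; the robot and the scene stay as the last step left them, time stands still between calls to the robot, and variables do not carry over. Pictures are saved under pics/ and viewed, about 8 in all and at most 12, crops included, and the job is handed in when it is done.

```bash
ls; mkdir -p pics; python3 - <<'E'
from rig import arm, grab_frame
import cv2,numpy as np
s=arm.read_state();print({k:np.round(v,3).tolist() for k,v in s.items()})
for n in("scene","side","wrist"):
    f=grab_frame(n);cv2.imwrite(f"pics/{n}0.png",f["image"])
    print(n,{k:(np.round(v,4).tolist()) for k,v in f.items() if k!="image"})
a=[cv2.imread(f"pics/{n}0.png") for n in("scene","side")]
E
```

```text
pics
{'t': 0.0, 'joints': [1.049, 0.537, -0.004, 1.539, 0.003, 1.067, -0.071], 'joint_vel': [0.002, 0.001, -0.001, -0.0, 0.0, 0.002, 0.001], 'joint_efforts': [0.001, -57.099, 0.991, -25.161, -0.056, 0.018, 0.0], 'position': [0.286, -0.583, 0.238], 'orientation': [-3.059, -0.709, 0.001], 'force': [0.336, -0.285, -0.648], 'ft_torque': [0.025, 0.001, 0.018], 'opening': 1.002}
scene {'fx': 430.7865, 'fy': 430.7865, 'cx': 281.4162, 'cy': 215.0278, 'distortion': [-0.1087, 0.0, 0.0, 0.0, 0.0], 'position': [-0.369, 0.668, 1.0895], 'attitude': [-1.2393, 2.2226, -1.0417]}
side {'fx': 525.1181, 'fy': 525.1181, 'cx': 282.0072, 'cy': 204.4803, 'distortion': [-0.1766, 0.0, 0.0, 0.0, 0.0], 'position': [-0.5839, -0.6291, 1.0483], 'attitude': [-1.911, 1.157, -0.587]}
wrist {'fx': 317.8328, 'fy': 317.8328, 'cx': 270.6918, 'cy': 211.8148, 'distortion': [-0.055, 0.0, 0.0, 0.0, 0.0], 'T_tool_cam': [[0.0008, -0.9615, -0.2749, 0.0705], [1.0, 0.0005, 0.0009, 0.0005], [-0.0007, -0.2749, 0.9615, -0.1458], [0.0, 0.0, 0.0, 1.0]]}
```

View pics/scene0.png

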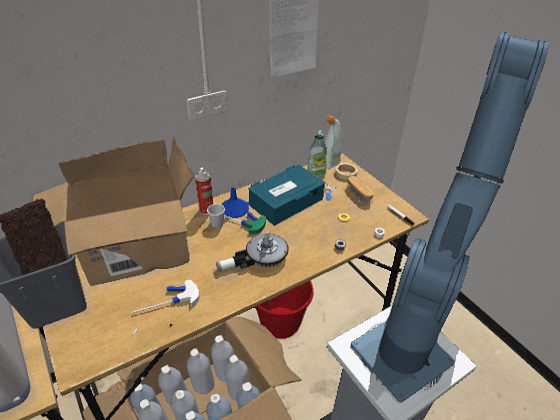

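View pics/side0.png

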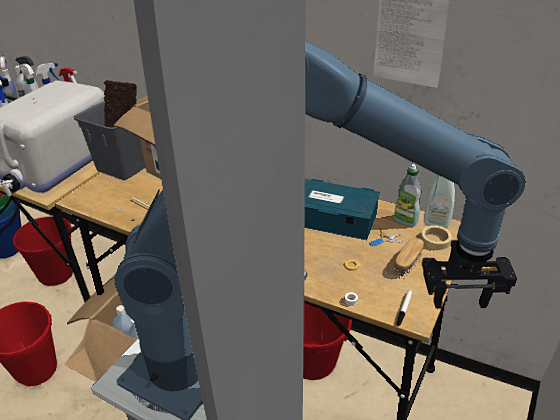

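The scene view shows the drive unit at about (266,245) with its socket towards (225,265). The bush is at (340,245), the spacer at (379,233) and the washer at (344,217). In the side view, the spacer is at (351,299) and the washer at (351,265); a pillar hides the drive.

```bash
cat > h.py <<'E'
import cv2,numpy as np,json
from scipy.spatial.transform import Rotation as R
from rig import arm, grab_frame
def pose():
    s=arm.read_state();return np.array(s["position"]),R.from_rotvec(s["orientation"]).as_matrix(),s
def shot(n,path=None):
    p,Rt,s=pose();f=grab_frame(n)
    if n=="wrist":
        T=np.array(f["T_tool_cam"]);f["Rc"]=Rt@T[:3,:3];f["c"]=p+Rt@T[:3,3]
    else: f["Rc"]=R.from_rotvec(f["attitude"]).as_matrix();f["c"]=np.array(f["position"])
    f["K"]=np.array([[f["fx"],0,f["cx"]],[0,f["fy"],f["cy"]],[0,0,1]])
    if path: cv2.imwrite(path,f["image"])
    return f
def plane(f,uv,z):
    q=cv2.undistortPoints(np.array(uv,float).reshape(-1,1,2),f["K"],np.array(f["distortion"]))[:,0]
    d=np.c_[q,np.ones(len(q))]@f["Rc"].T
    return f["c"]+d*((z-f["c"][2])/d[:,2])[:,None]
def proj(f,P):
    rv=cv2.Rodrigues(f["Rc"].T)[0];t=-f["Rc"].T@f["c"]
    return cv2.projectPoints(np.array(P,float).reshape(-1,1,3),rv,t,f["K"],np.array(f["distortion"]))[0][:,0]
def totool(v): # world shift -> tool dp units
    return np.round(pose()[1].T@np.array(v)/0.025,2)
E
python3 - <<'E'
from h import *
f=shot("scene")
for n,uv,z in[("spindle top",(267,238),.105),("flange",(267,246),.05),("sock",(222,265),.03),("bush",(340,244),.01),("spacer",(379,233),.009),("washer",(344,217),.003),("brush",(360,188),.02),("keys",(330,193),.0),("marker",(400,215),.0)]:
    print(n,plane(f,[uv],z).round(3))
im=f["image"];cv2.imwrite("pics/sc_crop.png",cv2.resize(im[160:290,200:430],None,fx=3.4,fy=3.4,interpolation=2))
E
```

```text
spindle top [[0.524 0.138 0.105]]
flange [[0.54  0.129 0.05 ]]
sock [[0.557 0.294 0.03 ]]
bush [[ 0.448 -0.122  0.01 ]]
spacer [[ 0.419 -0.285  0.009]]
washer [[ 0.564 -0.234  0.003]]
brush [[ 0.661 -0.395  0.02 ]]
keys [[ 0.718 -0.283  0.   ]]
marker [[ 0.461 -0.437  0.   ]]
```

View pics/sc_crop.png

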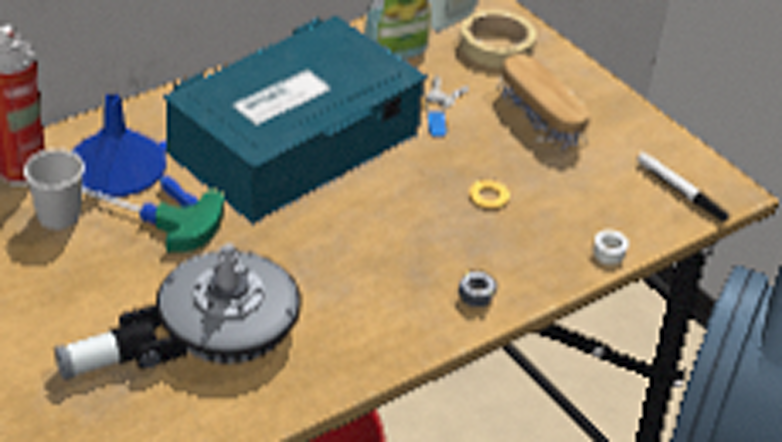

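```bash
python3 -m pendant '{"dp":[[0.9,-0.8,0.3],[1,-0.84,0.4],[1,-0.84,0.4],[1,-0.84,0.4],[1,-0.84,0.4],[1,-0.84,0.4],[1,-0.84,0.4],[1,-0.84,0.4],[1,-0.84,0.4],[0,0,0]],"twist":[[0,0,0],[0,0,0],[0,0,0],[0,0,0],[0,0,0],[0,0,0],[0,0,0],[0,0,0],[0,0,0],[0,0,0]],"gripper":[-1,-1,-1,-1,-1,-1,-1,-1,-1,-1]}' 30
python3 - <<'E'
from h import *
f=shot("wrist","pics/w1.png")
print(pose()[0].round(3),proj(f,[[.419,-.285,.018]]))
E
```

```text
t: 1.2
position: [0.4047, -0.3116, 0.15]
orientation: [-3.054, -0.72, 0.0]
force: [0.4, 0.3, -0.1]
opening: 0.998
[ 0.404 -0.314  0.151] [[250.64711357 175.22406697]]
```

View pics/w1.png

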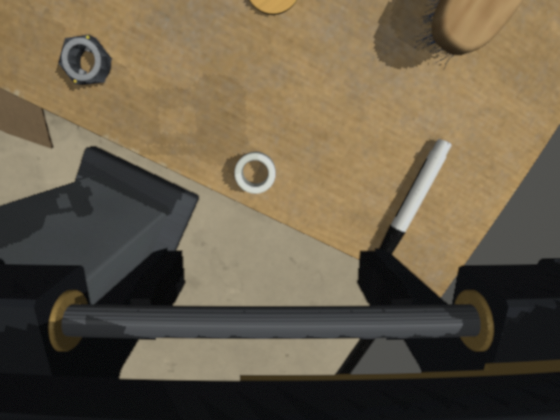

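The wrist view shows the spacer ring at (255,173) and the bush at (85,60).

```bash
cat >> h.py <<'E'
def ring(f,m,uv,z):
    "outer contour of mask blob nearest uv, cast on plane z -> circle centre, diameter"
    cs=cv2.findContours(m.astype(np.uint8),cv2.RETR_EXTERNAL,cv2.CHAIN_APPROX_NONE)[0]
    cs=[c for c in cs if cv2.contourArea(c)>150]
    c=min(cs,key=lambda c:np.linalg.norm(c[:,0].mean(0)-uv))
    P=plane(f,c[:,0],z)[:,:2].astype(np.float32)
    e=cv2.fitEllipse(P*1000);o=cv2.minEnclosingCircle(P*1000)
    return np.round(e[0],1),np.round(e[1],1),np.round(o,1).tolist() if False else np.round(o[1],1)
E
python3 - <<'E'
from h import *
f=shot("wrist");im=f["image"].astype(int)
sat=im.max(2)-im.min(2)
for th in(150,180,200):print(th,ring(f,(im.min(2)>th)&(sat<40),(255,173),.018))
print(totool([1,0,0]),totool([0,1,0]),pose()[0].round(4))
E
```

```text
150 (array([ 422.3, -287.8]), array([34.5, 34.8]), np.float64(17.8))
180 (array([ 422.3, -287.9]), array([32.7, 33.5]), np.float64(17.1))
200 (array([ 483.4, -429.3]), array([  4.4, 116.1]), np.float64(42.3))
[ 3.589e+01  1.767e+01 -2.000e-02] [ 1.767e+01 -3.589e+01  1.000e-02] [ 0.4033 -0.3164  0.1511]
```

```bash
python3 -m pendant '{"dp":[[0.4,-0.23,0.6],[0.4,-0.23,0.9],[0.4,-0.23,0.9],[0,0,0.9],[0,0,0.9],[0,0,0.8],[0,0,0.5],[0,0,0.34],[0,0,0],[0,0,0]],"twist":[[0,0,0],[0,0,0],[0,0,0],[0,0,0],[0,0,0],[0,0,0],[0,0,0],[0,0,0],[0,0,0],[0,0,0]],"gripper":[-1,-1,-1,-1,-1,-1,-1,-1,-1,-1]}' 25
python3 -m pendant '{"dp":[[0,0,0],[0,0,0],[0,0,0],[0,0,0],[0,0,0],[0,0,0],[0,0,0],[0,0,0]],"twist":[[0,0,0],[0,0,0],[0,0,0],[0,0,0],[0,0,0],[0,0,0],[0,0,0],[0,0,0]],"gripper":[1,1,1,1,1,1,1,1]}' 25
```

```text
t: 2.3
position: [0.4228, -0.2887, 0.0057]
orientation: [3.06, 0.709, 0.001]
force: [-0.4, 0.3, -0.7]
opening: 0.998
t: 3.1
position: [0.4224, -0.2882, 0.0052]
orientation: [-3.06, -0.71, 0.0]
force: [0.1, 0.9, -0.2]
opening: 0.392
```

```bash
python3 -m pendant '{"dp":[[0,0,-0.5],[0,0,-1],[0,0,-1],[0,0,-1],[0.3,-0.5,-1],[0.65,-1,-1],[0.65,-1,-1],[0.65,-1,-0.5],[0.65,-1,0],[0.65,-1,0]],"twist":[[0,0,0],[0,0,0],[0,0,0],[0,0,0],[0,0,0],[0,0,0],[0,0,0],[0,0,0],[0,0,0],[0,0,0]],"gripper":[1,1,1,1,1,1,1,1,1,1]}'
python3 -m pendant '{"dp":[[0.65,-1,0],[0.65,-1,0],[0.65,-1,0],[0.65,-1,0],[0.65,-1,0],[0.65,-1,0],[0.65,-1,0],[0.4,-0.6,0],[0,0,0],[0,0,0]],"twist":[[0,0,0],[0,0,0],[0,0,0],[0,0,0],[0,0,0],[0,0,0],[0,0,0],[0,0,0],[0,0,0],[0,0,0]],"gripper":[1,1,1,1,1,1,1,1,1,1]}'
python3 - <<'E'
from h import *
f=shot("wrist","pics/w2.png")
print(pose()[0].round(4),proj(f,[[.53,.133,.111]]))
E
```

```text
t: 4.1
position: [0.4419, -0.1246, 0.1816]
orientation: [3.059, 0.709, 0.003]
force: [-0.8, -0.2, -0.1]
opening: 0.392
t: 5.1
position: [0.4689, 0.0988, 0.1806]
orientation: [3.06, 0.71, -0.0]
force: [-0.5, 0.3, -0.5]
opening: 0.389
[0.4689 0.0981 0.1804] [[263.74589685 122.29010096]]
```

View pics/w2.png

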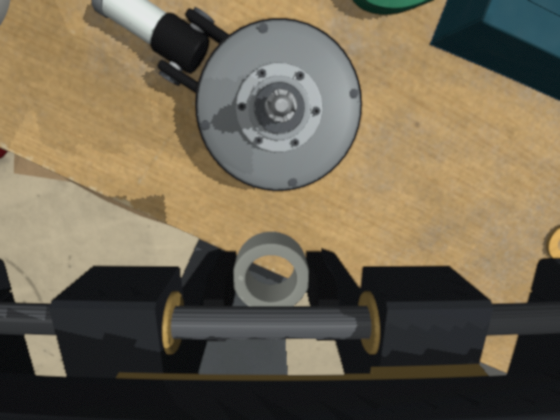

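Housing is centred near (279,104), the nose top near (283,104), and the held spacer near (270,270).

```bash
python3 - <<'E'
from h import *
f=shot("wrist");im=f["image"]
cv2.imwrite("pics/w2c.png",cv2.resize(im[60:150,225:345],None,fx=6,fy=6,interpolation=2))
i=im.astype(int);g=i.mean(2);sat=i.max(2)-i.min(2)
m=(sat<25)&(g>70);m=cv2.morphologyEx(m.astype(np.uint8),cv2.MORPH_CLOSE,np.ones((5,5)));
print("housing",ring(f,m,(279,104),.046))
for th in(150,165,180):
    m=cv2.morphologyEx(((g>th)).astype(np.uint8),cv2.MORPH_CLOSE,np.ones((9,9)));
    try: print("flange",th,ring(f,m,(279,108),.052))
    except Exception as e:print(e)
print("nose",plane(f,[(283,104)],.111),pose()[0])
E
```

```text
housing (array([545. , 127.2]), array([137.2, 137.8]), np.float64(69.6))
flange 150 (array([525.2,  55.9]), array([101.3, 198.6]), np.float64(115.8))
flange 165 (array([550.7, 123.7]), array([51.3, 61. ]), np.float64(34.2))
flange 180 (array([568.7, 109.5]), array([ 8.5, 26.4]), np.float64(13.5))
nose [[0.54584243 0.12603309 0.111     ]] [0.46894407 0.09783111 0.18036315]
```

View pics/w2c.png

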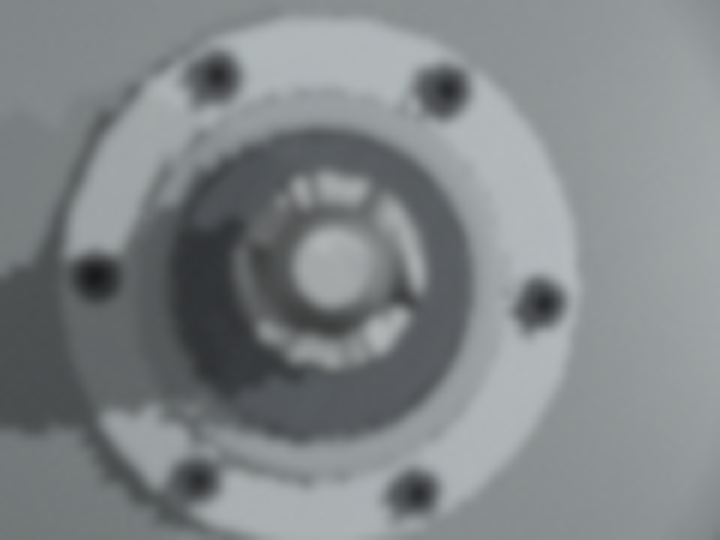

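The crop shows the nose top at crop (335,266), the rim circle at (330,270), the flange at (320,278) and the cup at (321,283). There may be a slot at crop (410,297).

```bash
python3 - <<'E'
from h import *
f=shot("wrist")
for n,c,z in[("nose",(335,266),.111),("rim",(330,270),.103),("cup",(321,283),.062),("flange",(320,278),.052),("slot",(410,297),.103),("sock",None,.02)]:
    uv=(225+c[0]/6-.42,60+c[1]/6-.42) if c else (150,27)
    print(n,plane(f,[uv],z).round(4))
i=f["image"].astype(int)
print("TCP proj",proj(f,[pose()[0]]),pose()[0])
# held spacer: mask of inner hole / outline near (270,270)
E
```

```text
nose [[0.5452 0.1273 0.111 ]]
rim [[0.545  0.1275 0.103 ]]
cup [[0.5453 0.1277 0.062 ]]
flange [[0.5463 0.1281 0.052 ]]
slot [[0.5464 0.1182 0.103 ]]
sock [[0.5593 0.2591 0.02  ]]
TCP proj [[269.32157863 266.8965565 ]] [0.46897373 0.09784872 0.18033012]
```

```bash
python3 -m pendant '{"dp":[[0.76,0.07,0.4],[1,0.08,0.4],[1,0.08,0.4],[0.5,0.05,0.4],[0,0,0.4],[0,0,0.3],[0,0,0],[0,0,0]],"twist":[[0,0,0],[0,0,0],[0,0,0],[0,0,0],[0,0,0],[0,0,0],[0,0,0],[0,0,0]],"gripper":[1,1,1,1,1,1,1,1]}'
python3 -m pendant '{"dp":[[0,0,0.25],[0,0,0.25],[0,0,0.2],[0,0,0.2],[0,0,0]],"twist":[[0,0,0],[0,0,0],[0,0,0],[0,0,0],[0,0,0]],"gripper":[1,1,1,1,1]}'
```

```text
t: 6.05
position: [0.5447, 0.1284, 0.1228]
orientation: [3.06, 0.709, -0.001]
force: [-0.5, 0.1, 0.8]
opening: 0.388
t: 6.55
position: [0.5448, 0.1289, 0.0993]
orientation: [3.06, 0.71, -0.002]
force: [-0.3, -0.3, -0.1]
opening: 0.391
```

```bash
python3 -m pendant '{"dp":[[0,0,0.25],[0,0,0.25],[0,0,0.25],[0,0,0.25],[0,0,0.2],[0,0,0.06],[0,0,0]],"twist":[[0,0,0],[0,0,0],[0,0,0],[0,0,0],[0,0,0],[0,0,0],[0,0,0]],"gripper":[1,1,1,1,1,1,1]}'
```

```text
t: 7.25
position: [0.5452, 0.129, 0.0684]
orientation: [3.06, 0.71, -0.001]
force: [-0.7, 0.1, 0.5]
opening: 0.391
```

```bash
python3 -m pendant '{"dp":[[0,0,0.04],[0,0,0],[0,0,0],[0,0,-0.5],[0,0,-1],[0,0,-1],[0,0,-1],[-0.3,0.5,-1],[-0.58,1,-0.4],[-0.58,1,0]],"twist":[[0,0,0],[0,0,0],[0,0,0],[0,0,0],[0,0,0],[0,0,0],[0,0,0],[0,0,0],[0,0,0],[0,0,0]],"gripper":[-1,-1,-1,-1,-1,-1,-1,-1,-1,-1]}'
python3 - <<'E'
from h import *
f=shot("wrist","pics/w3.png");print(proj(f,[[.5452,.1275,.08]]),pose()[0])
E
python3 -m pendant '{"dp":[[-0.58,1,0],[-0.58,1,0],[-0.58,1,0],[-0.58,1,0],[-0.58,1,0],[-0.58,1,0.2],[-0.58,1,0.4],[-0.58,1,0.5],[-0.58,1,0.5],[-0.58,1,0.3]],"twist":[[0,0,0],[0,0,0],[0,0,0],[0,0,0],[0,0,0],[0,0,0],[0,0,0],[0,0,0],[0,0,0],[0,0,0]],"gripper":[-1,-1,-1,-1,-1,-1,-1,-1,-1,-1]}'
python3 -m pendant '{"dp":[[-0.4,0.7,0],[0,0,0],[0,0,0]],"twist":[[0,0,0],[0,0,0],[0,0,0]],"gripper":[-1,-1,-1]}'
python3 - <<'E'
from h import *
f=shot("wrist","pics/w4.png");im=f["image"].astype(int)
m=(im[...,2]-im[...,0]>110)
print(cv2.connectedComponentsWithStats(m.astype(np.uint8))[2][1:][:8].tolist())
uv=proj(f,[[.564,-.234,.005]])[0];print(uv,pose()[0])
for th in(100,120):print(ring(f,im[...,2]-im[...,0]>th,uv,.005))
cv2.imwrite("pics/w34.png",np.vstack([cv2.imread("pics/w3.png")[:290],f["image"][:290]]))
E
```

```text
t: 8.25
position: [0.5414, 0.0567, 0.1933]
orientation: [3.06, 0.712, 0.007]
force: [-0.3, -0.9, -1.2]
opening: 0.999
[[194.07141653 167.54469894]] [0.54053464 0.04984715 0.19213013]
t: 9.3
position: [0.5196, -0.2324, 0.1427]
orientation: [-3.06, -0.71, 0.0]
force: [0.4, 0.2, 0.3]
opening: 0.993
t: 9.6
position: [0.519, -0.251, 0.1433]
orientation: [-3.06, -0.709, -0.001]
force: [-0.3, 0.1, 0.5]
opening: 1.0
[[273, 120, 6, 4, 9]]
[275.04372977 148.03245603] [ 0.51924109 -0.2500958   0.1432627 ]
(array([ 567.6, -232.9]), array([41.7, 42.9]), np.float64(21.8))Traceback (most recent call last):
  File "<stdin>", line 6, in <module>
  File "h.py", line 27, in ring
    c=min(cs,key=lambda c:np.linalg.norm(c[:,0].mean(0)-uv))
ValueError: min() iterable argument is empty
```

```bash
python3 - <<'E'
from h import *
f=shot("wrist");im=f["image"].astype(int)
for th in(80,90,100):print(th,ring(f,im[...,2]-im[...,0]>th,(275,145),.005))
cv2.imwrite("pics/w34.png",np.vstack([cv2.imread("pics/w3.png")[:290],f["image"][:290]]))
print(pose()[0])
E
```

```text
80 (array([ 567.3, -232.9]), array([44.7, 45. ]), np.float64(23.0))
90 (array([ 567.4, -232.8]), array([43.6, 43.9]), np.float64(22.4))
100 (array([ 567.6, -232.8]), array([42. , 42.8]), np.float64(21.8))
[ 0.51931122 -0.24974807  0.14321218]
```

View pics/w34.png

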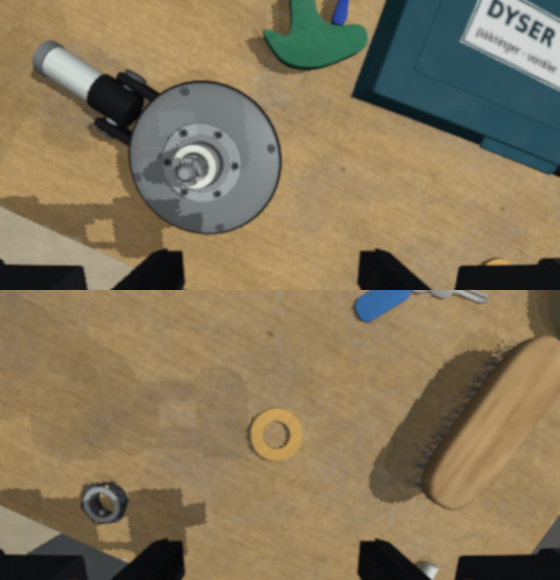

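Top: spacer is seated on the spindle at (193,165). Bottom: washer at (277,435 minus 290) and bush at (104,213), with the brush clear to the right.

```bash
python3 -m pendant '{"dp":[[0.5,0.06,0.6],[0.8,0.09,0.9],[0.72,0.09,0.9],[0,0,0.9],[0,0,0.9],[0,0,0.7],[0,0,0.4],[0,0,0.2],[0,0,0],[0,0,0]],"twist":[[0,0,0],[0,0,0],[0,0,0],[0,0,0],[0,0,0],[0,0,0],[0,0,0],[0,0,0],[0,0,0],[0,0,0]],"gripper":[-1,-1,-1,-1,-1,-1,-1,-1,-1,-1]}'
```

```text
t: 10.7
position: [0.5673, -0.235, 0.006]
orientation: [3.06, 0.71, 0.002]
force: [0.4, 0.3, 0.1]
opening: 0.999
```

```bash
python3 -m pendant '{"dp":[[0.04,-0.06,0.1],[0,0,0.06],[0,0,0],[0,0,0],[0,0,0],[0,0,0],[0,0,0],[0,0,0],[0,0,0]],"twist":[[0,0,0],[0,0,0],[0,0,0],[0,0,0],[0,0,0],[0,0,0],[0,0,0],[0,0,0],[0,0,0]],"gripper":[-1,-1,1,1,1,1,1,1,1]}' 30
```

```text
t: 11.6
position: [0.5669, -0.233, 0.0012]
orientation: [3.06, 0.71, -0.0]
force: [0.9, -0.0, 0.5]
opening: 0.49
```

```bash
python3 -m pendant '{"dp":[[0,0,-0.5],[0,0,-1],[0,0,-1],[0.2,-0.5,-1],[0.42,-1,-1],[0.42,-1,-1],[0.42,-1,-0.9],[0.42,-1,0],[0.42,-1,0],[0.42,-1,0]],"twist":[[0,0,0],[0,0,0],[0,0,0],[0,0,0],[0,0,0],[0,0,0],[0,0,0],[0,0,0],[0,0,0],[0,0,0]],"gripper":[1,1,1,1,1,1,1,1,1,1]}'
python3 -m pendant '{"dp":[[0.42,-1,0],[0.42,-1,0],[0.42,-1,0],[0.42,-1,0],[0.42,-1,0],[0.43,-1,0],[0.3,-0.82,0],[0,0,0],[0,0,0],[0,0,0]],"twist":[[0,0,0],[0,0,0],[0,0,0],[0,0,0],[0,0,0],[0,0,0],[0,0,0],[0,0,0],[0,0,0],[0,0,0]],"gripper":[1,1,1,1,1,1,1,1,1,1]}'
python3 - <<'E'
from h import *
f=shot("wrist","pics/w5.png");p,Rt,s=pose();print(p,s["opening"],totool([.5452-p[0],.1275-p[1],0]))
im=f["image"].astype(int);m=cv2.morphologyEx((im[...,2]-im[...,0]>80).astype(np.uint8),cv2.MORPH_OPEN,np.ones((3,3)))
print(cv2.connectedComponentsWithStats(m)[2][1:].tolist(),proj(f,[p]))
E
```

```text
t: 12.6
position: [0.5564, -0.0561, 0.1624]
orientation: [3.06, 0.71, 0.002]
force: [-0.1, -0.1, 0.2]
opening: 0.491
t: 13.6
position: [0.5452, 0.1253, 0.1615]
orientation: [3.06, 0.706, -0.0]
force: [-0.4, -0.1, -0.5]
opening: 0.49
[0.54518037 0.12524    0.16137732] 0.4877330966646854 [ 0.04 -0.08 -0.  ]
[[0, 0, 324, 125, 24506], [333, 0, 17, 30, 269], [387, 0, 14, 26, 223], [424, 0, 31, 56, 819], [458, 2, 7, 8, 45], [456, 22, 3, 4, 12], [133, 77, 3, 3, 9], [5, 90, 4, 4, 14], [28, 91, 3, 5, 15], [20, 93, 3, 5, 15], [23, 99, 5, 4, 16], [411, 103, 3, 3, 9], [4, 106, 5, 4, 19], [389, 109, 25, 21, 263], [65, 110, 4, 4, 16], [381, 117, 4, 3, 12], [0, 119, 165, 87, 6330], [0, 125, 5, 14, 53], [10, 124, 7, 4, 26], [42, 130, 8, 8, 51], [404, 133, 9, 12, 74], [429, 143, 19, 13, 118], [3, 144, 3, 3, 9], [349, 150, 198, 86, 7101], [499, 178, 5, 4, 17], [520, 187, 3, 3, 9], [535, 195, 6, 4, 21], [551, 206, 9, 15, 75], [353, 208, 4, 7, 25], [471, 213, 3, 3, 9], [392, 217, 92, 56, 2163], [336, 223, 20, 27, 274], [544, 223, 7, 5, 25], [552, 222, 4, 5, 18], [270, 225, 21, 9, 129], [473, 226, 6, 4, 23], [94, 233, 11, 10, 91], [163, 239, 31, 48, 607], [489, 240, 36, 35, 688], [558, 240, 2, 4, 8], [74, 256, 37, 9, 219], [386, 257, 11, 7, 44], [399, 261, 4, 4, 16], [491, 268, 3, 3, 9], [363, 271, 13, 14, 115], [269, 279, 17, 7, 82], [260, 280, 4, 4, 15], [226, 289, 28, 16, 321], [293, 289, 24, 16, 217], [259, 299, 15, 5, 58], [144, 309, 6, 36, 150], [273, 341, 81, 31, 1175]] [[269.36919295 266.90050452]]
```

```bash
python3 -m pendant '{"dp":[[0.04,-0.08,0.4],[0,0,0.5],[0,0,0.5],[0,0,0.3],[0,0,0.2],[0,0,0.2],[0,0,0.2],[0,0,0.2],[0,0,0]],"twist":[[0,0,0],[0,0,0],[0,0,0],[0,0,0],[0,0,0],[0,0,0],[0,0,0],[0,0,0],[0,0,0]],"gripper":[1,1,1,1,1,1,1,1,1]}'
```

```text
t: 14.55
position: [0.5446, 0.1292, 0.0981]
orientation: [3.06, 0.71, -0.001]
force: [-0.1, -0.6, 0.1]
opening: 0.49
```

```bash
python3 -m pendant '{"dp":[[0,0,0.25],[0,0,0.25],[0,0,0.15],[0,0,0],[0,0,0]],"twist":[[0,0,0],[0,0,0],[0,0,0],[0,0,0],[0,0,0]],"gripper":[1,1,1,1,1]}'
```

```text
t: 15.05
position: [0.5447, 0.1292, 0.0822]
orientation: [3.06, 0.71, -0.001]
force: [-0.0, -1.2, -1.2]
opening: 0.493
```

```bash
python3 -m pendant '{"dp":[[0,0,0.04],[0,0,0],[0,0,0],[0,0,-0.5],[0,0,-1],[0,0,-1],[0,0,-1],[-0.5,0.36,-1],[-1,0.73,0],[-1,0.73,0]],"twist":[[0,0,0],[0,0,0],[0,0,0],[0,0,0],[0,0,0],[0,0,0],[0,0,0],[0,0,0],[0,0,0],[0,0,0]],"gripper":[-1,-1,-1,-1,-1,-1,-1,-1,-1,-1]}'
python3 - <<'E'
from h import *
f=shot("wrist","pics/w6.png");print(proj(f,[[.5452,.1275,.085]]),pose()[0])
im=f["image"].astype(int)
E
python3 -m pendant '{"dp":[[-1,0.73,0],[-1,0.73,0],[-1,0.73,0],[-1,0.73,0.3],[-1,0.73,0.4],[-1,0.73,0.4],[-0.9,0.7,0.4],[-0.5,0.36,0.2],[0,0,0],[0,0,0]],"twist":[[0,0,0],[0,0,0],[0,0,0],[0,0,0],[0,0,0],[0,0,0],[0,0,0],[0,0,0],[0,0,0],[0,0,0]],"gripper":[-1,-1,-1,-1,-1,-1,-1,-1,-1,-1]}'
python3 - <<'E'
from h import *
f=shot("wrist","pics/w7.png");print(proj(f,[[.448,-.122,.02]]),pose()[0])
a=cv2.imread("pics/w6.png")[60:290];u=proj(f,[[.448,-.122,.02]])[0].astype(int)
y0=max(u[1]-40,0);x0=max(u[0]-60,0);print(x0,y0)
c=cv2.resize(f["image"][y0:y0+80,x0:x0+120],None,fx=4.667,fy=4.667,interpolation=2)
cv2.imwrite("pics/w67.png",np.vstack([a,c[:, :560]]))
E
```

```text
t: 16.05
position: [0.5093, 0.0608, 0.1959]
orientation: [3.06, 0.712, 0.005]
force: [-0.1, -0.5, -0.6]
opening: 1.002
[[213.89756304 133.61947285]] [0.50642434 0.05477609 0.19498484]
t: 17.1
position: [0.4034, -0.1421, 0.1522]
orientation: [3.06, 0.71, 0.002]
force: [0.7, -0.0, 0.4]
opening: 1.001
[[271.54656335 147.42001993]] [ 0.40372523 -0.14171355  0.15221024]
211 107
```

View pics/w67.png

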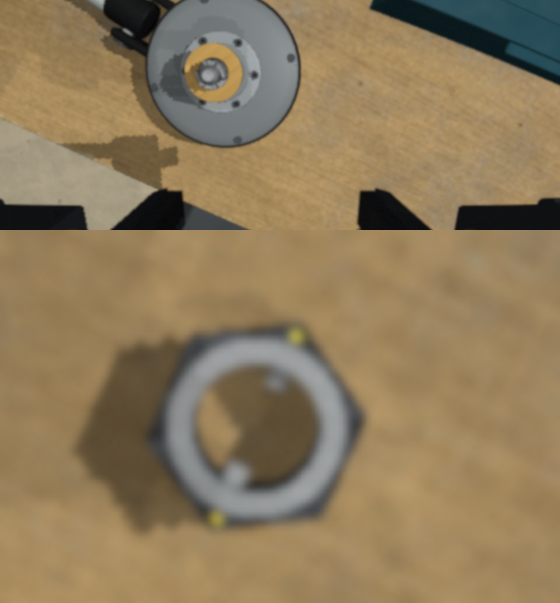

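Top: washer is seated on the spindle. Bottom: bush with yellow dots at full-frame pixels (274.4,129.5) and (257.5,168.7).

```bash
python3 - <<'E'
from h import *
f=shot("wrist");P=plane(f,[(274.0,129.1),(257.1,168.3)],.020);p,Rt,s=pose()
d=P[0]-P[1];c=P.mean(0);yaw=np.arctan2(d[1],d[0])
print(P.round(4),"len",np.linalg.norm(d),"c",c,"lug yaw",yaw,"tool x yaw",np.arctan2(Rt[1,0],Rt[0,0]),totool([*(c[:2]-p[:2]),0]),p[2],s["joints"])
E
```

```text
[[ 0.4631 -0.1166  0.02  ]
 [ 0.4266 -0.1181  0.02  ]] len 0.03653315486400164 c [ 0.44481933 -0.11736363  0.02      ] lug yaw 0.04280280867249809 tool x yaw 0.4576298086628559 [ 1.9  -0.14  0.  ] 0.15214578393038036 [ 0.32307729  0.30257814 -0.10499092  2.1693684   0.04957235  0.67036149
 -0.92915568]
```

```bash
python3 -m pendant '{"dp":[[0.6,-0.04,0.5],[0.8,-0.06,0.8],[0.5,-0.04,0.8],[0,0,0.8],[0,0,0.8],[0,0,0.8],[0,0,0.5],[0,0,0.4],[0,0,0],[0,0,0]],"twist":[[0,0,0],[0,0,0],[0,0,0],[0,0,0.8],[0,0,1],[0,0,1],[0,0,0.9],[0,0,0.45],[0,0,0],[0,0,0]],"gripper":[-1,-1,-1,-1,-1,-1,-1,-1,-1,-1]}' 50
python3 - <<'E'
from h import *
p,Rt,s=pose();print(p,np.arctan2(Rt[1,0],Rt[0,0]),totool([.4448-p[0],-.1174-p[1],.005-p[2]]))
E
```

```text
t: 18.2
position: [0.4444, -0.1177, 0.0168]
orientation: [-3.141, -0.068, -0.001]
force: [-0.6, -0.2, 0.8]
opening: 0.999
[ 0.44437707 -0.11769139  0.0167669 ] 0.0435764794887718 [ 0.02 -0.01  0.47]
```

```bash
python3 -m pendant '{"dp":[[0,0,0.3],[0,0,0.17],[0,0,0],[0,0,0],[0,0,0],[0,0,0],[0,0,0],[0,0,0],[0,0,0]],"twist":[[0,0,0],[0,0,0],[0,0,0],[0,0,0],[0,0,0],[0,0,0],[0,0,0],[0,0,0],[0,0,0]],"gripper":[-1,-1,1,1,1,1,1,1,1]}' 50
```

```text
t: 19.1
position: [0.4437, -0.1185, 0.0048]
orientation: [-3.141, -0.064, -0.0]
force: [-0.5, -0.6, 0.8]
opening: 0.403
```

```bash
python3 -m pendant '{"dp":[[0,0,-0.5],[0,0,-1],[0,0,-1],[0.3,-0.5,-1],[0.57,-1,-1],[0.6,-1,-0.9],[0.6,-1,0],[0.6,-1,0],[0.6,-1,0],[0.6,-1,0]],"twist":[[0,0,0],[0,0,0],[0,0,0],[0,0,0],[0,0,0],[0,0,0],[0,0,0],[0,0,0],[0,0,0],[0,0,0]],"gripper":[1,1,1,1,1,1,1,1,1,1]}'
python3 -m pendant '{"dp":[[0.6,-0.8,0],[0.8,-0.57,0],[0,0,0],[0,0,0],[0,0,0],[0,0,0],[0,0,0],[0,0,0],[0,0,0],[0,0,0]],"twist":[[0,0,-0.5],[0,0,-0.5],[0,0,-1],[0,0,-1],[0,0,-1],[0,0,-1],[0,0,-1],[0,0,-1],[0,0,-1],[0,0,-1]],"gripper":[1,1,1,1,1,1,1,1,1,1]}'
python3 -m pendant '{"dp":[[0,0,0],[0,0,0],[0,0,0],[0,0,0],[0,0,0],[0,0,0],[0,0,0],[0,0,0],[0,0,0],[0,0,0]],"twist":[[0,0,-1],[0,0,-1],[0,0,-1],[0,0,-1],[0,0,-1],[0,0,-1],[0,0,-1],[0,0,-0.8],[0,0,0],[0,0,0]],"gripper":[1,1,1,1,1,1,1,1,1,1]}'
python3 - <<'E'
from h import *
f=shot("wrist","pics/w8.png");p,Rt,s=pose();u=proj(f,[[.5452,.1275,.103]])[0]
print(p,np.arctan2(Rt[1,0],Rt[0,0]),u,s["opening"],s["joints"])
x0,y0=(u-[36,27]).astype(int);x0=max(x0,0);y0=max(y0,0);print(x0,y0)
c=cv2.resize(f["image"][y0:y0+54,x0:x0+72],None,fx=10,fy=10,interpolation=2)
c=cv2.convertScaleAbs(c,alpha=1.2);cv2.imwrite("pics/w8c.png",c)
E
```

```text
t: 20.1
position: [0.5339, 0.0488, 0.1406]
orientation: [3.141, 0.064, 0.0]
force: [1.0, -0.5, -1.2]
opening: 0.4
t: 21.1
position: [0.5662, 0.0841, 0.1404]
orientation: [2.797, 1.429, -0.0]
force: [0.0, -0.2, -1.5]
opening: 0.402
t: 22.1
position: [0.5664, 0.0841, 0.1401]
orientation: [2.051, 2.379, -0.0]
force: [0.2, -0.2, -1.2]
opening: 0.405
[0.56645883 0.08418072 0.14003672] 1.7187089915591576 [245.18383006 164.44784064] 0.4019431048888726 [ 0.07364188  0.56577185 -0.4003351   1.80619944  0.2883571   0.82723386
 -0.3197094 ]
209 137
```

View pics/w8c.png

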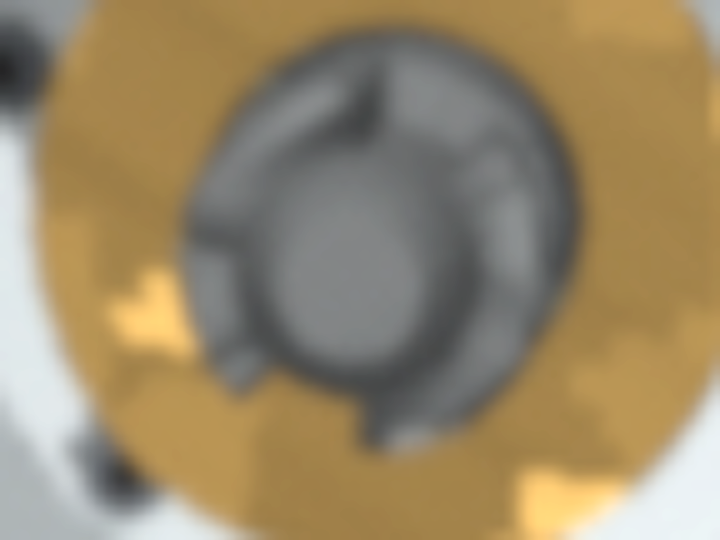

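The close-up shows the bottom slot gap between crop (245,385) and (365,435), and the opposite slot's edge at (375,90). The nose top is at (348,262).

```bash
python3 - <<'E'
from h import *
f=shot("wrist")
C=[(250,385),(362,435),(378,70),(348,262)]
uv=[(209+a/10-.45,137+b/10-.45) for a,b in C]
P=plane(f,uv[:3],.103);n=plane(f,uv[3:],.111)[0];print(P.round(4),n.round(4))
c=n[:2]
for q in P: d=q[:2]-c;print(np.linalg.norm(d),np.arctan2(d[1],d[0]))
p=pose()[0];print(p,totool([.5452-p[0],.128-p[1],0]))
E
```

```text
[[0.5393 0.1205 0.103 ]
 [0.5461 0.1185 0.103 ]
 [0.5444 0.1394 0.103 ]] [0.5446 0.1295 0.111 ]
0.010427148947300225 -2.0991439384658106
0.011071535409012876 -1.4307151088856451
0.009904443769986327 1.5927604293639501
[0.5664899  0.08429156 0.1399665 ] [ 1.86 -0.58 -0.  ]
```

```bash
python3 -m pendant '{"dp":[[0.6,-0.2,0],[0.8,-0.27,0],[0.5,-0.16,0],[0,0,0.2],[0,0,0.3],[0,0,0.3],[0,0,0.3],[0,0,0],[0,0,0]],"twist":[[0,0,0],[0,0,0],[0,0,0],[0,0,0.8],[0,0,1],[0,0,1],[0,0,0.9],[0,0,0],[0,0,0]],"gripper":[1,1,1,1,1,1,1,1,1]}'
python3 - <<'E'
from h import *
p,Rt,s=pose();print(p,np.arctan2(Rt[1,0],Rt[0,0]),totool([.5438-p[0],.129-p[1],0]),s["force"],s["ft_torque"])
E
```

```text
t: 23.1
position: [0.5436, 0.1296, 0.1123]
orientation: [-2.449, -1.968, 0.0]
force: [0.4, -0.3, -0.4]
opening: 0.401
[0.54357119 0.12964394 0.11233159] 1.3539148445631828 [-0.02  0.01  0.  ] [ 0.35246255 -0.28999824 -0.40168377] [-0.03816381 -0.01090235  0.05015185]
```

```bash
python3 -m pendant '{"dp":[[-0.02,0,0.15],[0,0,0.15],[0,0,0.15],[0,0,0]],"twist":[[0,0,0],[0,0,0],[0,0,0],[0,0,0]],"gripper":[1,1,1,1]}'
python3 -m pendant '{"dp":[[0,0,0.06],[0,0,0.06],[0,0,0.06],[0,0,0]],"twist":[[0,0,0],[0,0,0],[0,0,0],[0,0,0]],"gripper":[1,1,1,1]}'
```

```text
t: 23.5
position: [0.5436, 0.1283, 0.1004]
orientation: [-2.452, -1.964, 0.001]
force: [-0.2, 0.2, -1.2]
opening: 0.401
t: 23.9
position: [0.5438, 0.1285, 0.0963]
orientation: [2.452, 1.964, -0.0]
force: [0.3, -0.6, -1.4]
opening: 0.401
```

```bash
python3 -m pendant '{"dp":[[0,0,0.1],[0,0,0.1],[0,0,0.05],[0,0,0]],"twist":[[0,0,0],[0,0,0],[0,0,0],[0,0,0]],"gripper":[1,1,1,1]}'
python3 -m pendant '{"dp":[[0,0,0.05],[0,0,0.05],[0,0,0]],"twist":[[0,0,0],[0,0,0],[0,0,0]],"gripper":[1,1,1]}'
```

```text
t: 24.3
position: [0.5438, 0.1285, 0.09]
orientation: [-2.452, -1.964, 0.0]
force: [0.2, 0.3, -0.6]
opening: 0.403
t: 24.6
position: [0.5439, 0.1286, 0.0879]
orientation: [2.452, 1.964, 0.0]
force: [-1.5, -0.8, 3.6]
opening: 0.4
```

```bash
python3 -m pendant '{"dp":[[0,0,0.06],[0,0,0.06],[0,0,0.06],[0,0,0.06],[0,0,0.03],[0,0,0]],"twist":[[0,0,0],[0,0,0],[0,0,0],[0,0,0],[0,0,0],[0,0,0]],"gripper":[1,1,1,1,1,1]}'
python3 - <<'E'
from h import *
p,Rt,s=pose();print(p,np.arctan2(Rt[1,0],Rt[0,0]),s["force"],s["ft_torque"])
E
```

```text
t: 25.2
position: [0.5439, 0.1286, 0.0813]
orientation: [2.452, 1.964, 0.0]
force: [-2.7, -0.9, 9.1]
opening: 0.4
[0.54390699 0.12860149 0.08132991] 1.350851672116696 [-2.70681344 -0.87740152  9.12196989] [-0.23614323  0.41516844  0.00944216]
```

```bash
python3 -m pendant '{"dp":[[0,0,0.03],[0,0,0],[0,0,0],[0,0,0],[0,0,0],[0,0,0]],"twist":[[0,0,0],[0,0,0.5],[0,0,0.8],[0,0,0.8],[0,0,0.8],[0,0,0]],"gripper":[1,1,1,1,1,1]}'
python3 - <<'E'
from h import *
p,Rt,s=pose();print(p,np.arctan2(Rt[1,0],Rt[0,0]),s["force"],s["ft_torque"])
E
```

```text
t: 25.8
position: [0.5447, 0.1289, 0.081]
orientation: [2.711, 1.586, 0.003]
force: [-0.6, -1.3, 8.6]
opening: 0.4
[0.54471643 0.12894785 0.08103092] 1.0587763328195197 [-0.6417834  -1.3291004   8.55948148] [-0.05578811  0.11015135 -0.0667189 ]
```

```bash
python3 -m pendant '{"dp":[[0,0,0],[0,0,0],[0,0,0],[0,0,0],[0,0,0],[0,0,0],[0,0,0],[0,0,0]],"twist":[[0,0,0.8],[0,0,0.8],[0,0,0.8],[0,0,0.8],[0,0,0.8],[0,0,0.8],[0,0,0.8],[0,0,0]],"gripper":[1,1,1,1,1,1,1,1]}'
python3 - <<'E'
from h import *
p,Rt,s=pose();print(p,np.arctan2(Rt[1,0],Rt[0,0]),s["force"],s["ft_torque"])
E
python3 -m pendant '{"dp":[[0,0,0],[0,0,0],[0,0,0],[0,0,0]],"twist":[[0,0,0.4],[0,0,0.4],[0,0,0.4],[0,0,0]],"gripper":[1,1,1,1]}'
python3 - <<'E'
from h import *
p,Rt,s=pose();print(p,np.arctan2(Rt[1,0],Rt[0,0]),s["force"],s["ft_torque"])
E
```

```text
t: 26.6
position: [0.545, 0.1289, 0.0811]
orientation: [3.044, 0.775, 0.004]
force: [-0.5, -0.3, 8.4]
opening: 0.401
[0.54496695 0.12886157 0.08109982] 0.498748177257414 [-0.51831256 -0.30852116  8.36230411] [-0.15508067  0.13081224 -0.06012318]
t: 27.0
position: [0.545, 0.1289, 0.0811]
orientation: [-3.085, -0.593, -0.004]
force: [0.2, 0.1, 9.5]
opening: 0.405
[0.54497863 0.12890948 0.08109738] 0.38002483706072276 [0.17116073 0.05355062 9.5044023 ] [-0.12893326  0.02586291  0.04968439]
```

```bash
for i in 1 2; do python3 -m pendant '{"dp":[[0,0,0],[0,0,0],[0,0,0]],"twist":[[0,0,0.4],[0,0,0.4],[0,0,0]],"gripper":[1,1,1]}' >/dev/null
python3 - <<'E'
from h import *
p,Rt,s=pose();print(s["t"],p,np.arctan2(Rt[1,0],Rt[0,0]),s["force"],s["ft_torque"])
E
done
```

```text
27.3 [0.54499255 0.12888248 0.08109719] 0.3000336645817136 [-0.61450778 -0.62265573  8.55426667] [-0.04879096  0.0779357  -0.00912828]
27.6 [0.54501787 0.12849778 0.08110019] 0.21974478163854022 [0.01122863 0.25171902 8.7624173 ] [-0.1889854   0.07397714  0.0919612 ]
```

```bash
for i in 1 2; do python3 -m pendant '{"dp":[[0,0,0],[0,0,0],[0,0,0]],"twist":[[0,0,0.4],[0,0,0.4],[0,0,0]],"gripper":[1,1,1]}' >/dev/null
python3 - <<'E'
from h import *
p,Rt,s=pose();print(s["t"],p,np.arctan2(Rt[1,0],Rt[0,0]),s["force"],s["ft_torque"],s["joint_efforts"][6])
E
done
```

```text
27.9 [0.54502857 0.12833803 0.08110916] 0.14048064150711917 [ 0.62536146 -1.82680321  8.7396765 ] [-0.28167173  0.08057473  0.28456745] -0.5738448724150658
28.2 [0.54496962 0.12818641 0.08107592] 0.060987689787403626 [ 0.21700632 -1.31500064  9.66979186] [-0.34299546  0.06873765  0.49034864] -0.7593582943081856
```

```bash
python3 -m pendant '{"dp":[[0,0,0],[0,0,0],[0,0,-0.06],[0,0,-0.06],[0,0,-0.06],[0,0,0]],"twist":[[0,0,-0.8],[0,0,-0.8],[0,0,0],[0,0,0],[0,0,0],[0,0,0]],"gripper":[1,1,1,1,1,1]}'
python3 - <<'E'
from h import *
p,Rt,s=pose();print(s["t"],p,np.arctan2(Rt[1,0],Rt[0,0]),s["force"],s["ft_torque"],s["joint_efforts"][6])
E
python3 -m pendant '{"dp":[[0,0,-0.04],[0,0,-0.04],[0,0,0]],"twist":[[0,0,0],[0,0,0],[0,0,0]],"gripper":[1,1,1]}'
```

```text
t: 28.8
position: [0.545, 0.1283, 0.0854]
orientation: [3.122, 0.346, 0.004]
force: [0.7, -0.5, 6.2]
opening: 0.397
28.8 [0.54497465 0.12834904 0.08541266] 0.22067717223686423 [ 0.71957141 -0.5317439   6.16184121] [-0.21919574 -0.12551823  0.0588922 ] -0.05618034512735903
t: 29.1
position: [0.5448, 0.1283, 0.0862]
orientation: [3.122, 0.346, 0.003]
force: [5.9, -0.4, -7.0]
opening: 0.4
```

The force went from +6 N to −7 N on a slight lift, so the notch roof is holding the bush. I'll relax and release.

```bash
python3 -m pendant '{"dp":[[0,0,0.04],[0,0,0],[0,0,0],[0,0,0],[0,0,0],[0,0,-0.4],[0,0,-0.8],[0,0,-1],[0,0,-1],[0,0,-1]],"twist":[[0,0,0],[0,0,0],[0,0,0],[0,0,0],[0,0,0],[0,0,0],[0,0,0],[0,0,0],[0,0,0],[0,0,0]],"gripper":[1,1,-1,-1,-1,-1,-1,-1,-1,-1]}'
python3 -m pendant '{"dp":[[-1,0,-0.2],[-1,0,0],[-0.8,0,0],[0,0,0],[0,0,0],[0,0,0]],"twist":[[0,0,0],[0,0,0],[0,0,0],[0,0,0],[0,0,0],[0,0,0]],"gripper":[-1,-1,-1,-1,-1,-1]}'
python3 - <<'E'
from h import *
f=shot("wrist");p,Rt,s=pose();u=proj(f,[[.5438,.1285,.101]])[0];print(p,u,f["c"])
x0,y0=np.maximum(u-[60,45],0).astype(int);print(x0,y0)
cv2.imwrite("pics/w9c.png",cv2.resize(f["image"][y0:y0+90,x0:x0+120],None,fx=6,fy=6,interpolation=2))
E
```

```text
t: 30.1
position: [0.5434, 0.1285, 0.1923]
orientation: [-3.122, -0.346, 0.0]
force: [-0.7, 0.0, -0.4]
opening: 0.998
t: 30.7
position: [0.4765, 0.1135, 0.1961]
orientation: [-3.122, -0.346, -0.002]
force: [0.4, 0.3, -0.3]
opening: 0.998
[0.47646815 0.11350072 0.19592885] [269.91814395 124.03556238] [0.54543579 0.12841653 0.34199903]
209 79
```

View pics/w9c.png

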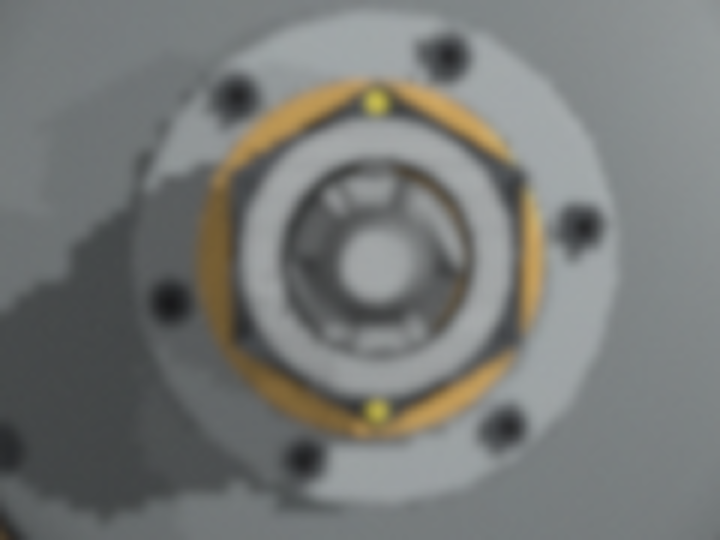

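The stack is concentric. The hexagon's dots at crop (376,101) and (377,411) are centred over the brass washer, and the gripper is clear.

```bash
python3 -c "
from rig import workorder
print(workorder.close_job())"
```

```text
the job is handed in; nothing more can be done
None
```

I threaded the spacer, washer and bush onto the spindle in that order, locked the bush, let go and handed the job in at about 31 s of the 72 s.

- **Finding the slots:** The close wrist picture put the slot line at a yaw of about 1.33 rad. The lugs dropped in at the first try, with no search needed.
- **Force and torque:** I pressed the bush down about 7 to 8 mm; the highest reading I saw was about 10 N. I turned it clockwise until the torque rose to 0.49 N m at the stop. That is about the 0.5 N m gearbox drag, so the spindle may have turned slightly.
- **Lock check:** I turned back slightly to relieve the torque, then lifted. The force went from +6 N to −7 N, with the bush's underside at about z = 81 mm, its nominal locked height.
- **Last picture:** After release, the washer and bush sit concentric on the spindle and the gripper is clear. The spacer is hidden under the washer in that view, but an earlier picture showed it seated. The bystanders were not handled; I did not photograph them again at the end.

**Disagreements:**
- The wrist camera placed the spindle axis about 2 mm differently at two tool angles. I put this down to calibration bias and allowed for it.
- In the last picture the dark marks I took for the slots looked nearer 90° from the lugs than the expected 55° to 63°. I could not resolve this from the picture, so I relied on the force check. I did not measure the sprung cup's final depth directly.

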